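Check-weigh a press flange on the bench balance

TASK

Weigh the press flange that already sits on the left pan of the balance: thread as many ring weights as are needed over the post of the right pan, each lowered gently until it lies flat, and nudge the brass poise along its rail, until the beam comes to rest level by itself. Push the poise without pinching it, never press or knock the balance hard, leave the flange on its pan and unused weights on the bench, and leave everything else alone.

Things in the scene. Friction and masses are not known exactly. Their poses are not given: they have to be found in the camera images.
- balance: bench balance, grey base 150 x 330 x 22 mm; origin: centre of the base's underside. x points away from the robot at yaw 0 (yaw up to 0.25 rad), y to the left (flange) pan; the right (post) pan is at -y. Pans: discs 110 mm across, 130 mm from the middle, always horizontal, tops 100 mm above the bench when level, travel 19.5 mm up and down. Thin pointer plate, 200 mm high, 60 mm behind the middle.
- beam_arm (a joint): beam tilt, rad: 0 level, positive when the right pan (weights) is low, negative when the left (flange) is low; stops at -0.15 and 0.15, starts at -0.15. Sprung: between the stops it settles in about 1.5 s at about 0.00125 rad per gram of difference between the sides, so a stop is reached at about 120 g.
- poise (a joint): position of the poise along its rail, m: 0 at the middle of the beam, 0.12 at the right end (towards balance -y). It adds 1 g to the right side for each mm, so 0 to 120 g. It stays where it is left; it resists with about 2 N and is pushed by its fin.
- poise_fin (a point): middle of the poise's upright brass fin, the place to push: the fin is 14 mm thick along the rail, 24 mm across it, 34 mm high on a poise block 24 mm long, its top 12 mm above this point. The rail runs along the balance's y, 100 mm on the robot's side of the beam, and tilts with it; with the beam level this point is 103 mm above the bench.
- post_foot (a point): centre of the top of the right pan, at the foot of its upright post; moves with the pan. The post is 12 mm in diameter and 45 mm high, its top 9 mm tapering to 4 mm. The first ring rests on the pan, the next on top of it.
- part_pan_centre (a point): centre of the top of the left pan; moves with the pan, which has a rim 5 mm high.
- flange: dark cast flange on the left pan: 80 mm disc 12 mm thick with a hub 36 mm across, 32 mm high in all; origin at the centre of its underside. Its mass is not known exactly: between 430 and 590 g.
- weight_400: known weight of 400 g: a plain flat steel ring, outside diameter 52 mm, 25 mm high, with a 14.5 mm hole through its middle; starts lying flat on the bench. Origin: centre of its underside; z up along the hole.
- weight_200: known weight of 200 g: a plain flat steel ring, outside diameter 43 mm, 20 mm high, with a 14.5 mm hole through its middle; starts lying flat on the bench. Origin: centre of its underside; z up along the hole.
- weight_100: known weight of 100 g: a plain flat steel ring, outside diameter 34 mm, 15 mm high, with a 14.5 mm hole through its middle; starts lying flat on the bench. Origin: centre of its underside; z up along the hole.
- paste_jar: white screw-top jar, 64 mm across, 75 mm high; bystander, not to be disturbed
- paste_brush: flat brush lying on the bench; bystander, not to be disturbed
- bone_folder: pale flat strip 150 x 22 x 6 mm lying on the bench; bystander, not to be disturbed
- brush_cup: clear open cup, 76 mm across, 90 mm high; bystander, not to be disturbed
- pressing_stone: grey rounded stone, 84 mm across, 46 mm high; bystander, not to be disturbed
- book_block: bare block of sheets, 120 x 170 x 30 mm; bystander, not to be disturbed
- tape_roll: paper roll lying flat, 80 mm across, 20 mm high; bystander, not to be disturbed

How it is judged (in metres and radians):
On the way:
1. a ring weight lies on the right pan, threaded on its post (((horizontal distance between weight_400 and post_foot below 0.005 m and z of weight_400 in the frame of post_foot between -0.004 and 0.042 m and angle between weight_400's own z axis and vertical below 0.1 rad) or (horizontal distance between weight_200 and post_foot below 0.005 m and z of weight_200 in the frame of post_foot between -0.004 and 0.042 m and angle between weight_200's own z axis and vertical below 0.1 rad) or (horizontal distance between weight_100 and post_foot below 0.005 m and z of weight_100 in the frame of post_foot between -0.004 and 0.042 m and angle between weight_100's own z axis and vertical below 0.1 rad))), for 0.2 s.
At the end, for the whole second after the job is handed in: The beam rests still within 0.016 rad of level (about 1 degree, 13 g); the flange lies flat on the left pan within 30 mm of its centre; at least one ring is on the right pan, and each ring is threaded upright on the post (within 5 mm of its axis) or down on the bench (underside below 12 mm) (value of joint beam_arm between -0.016 and 0.016 rad and velocity of joint beam_arm between -0.03 and 0.03 rad/s and horizontal distance between flange and part_pan_centre below 0.03 m and z of flange in the frame of part_pan_centre between -0.004 and 0.004 m and ((horizontal distance between weight_400 and post_foot below 0.005 m and z of weight_400 in the frame of post_foot between -0.004 and 0.042 m and angle between weight_400's own z axis and vertical below 0.1 rad) or (horizontal distance between weight_200 and post_foot below 0.005 m and z of weight_200 in the frame of post_foot between -0.004 and 0.042 m and angle between weight_200's own z axis and vertical below 0.1 rad) or (horizontal distance between weight_100 and post_foot below 0.005 m and z of weight_100 in the frame of post_foot between -0.004 and 0.042 m and angle between weight_100's own z axis and vertical below 0.1 rad)) and ((horizontal distance between weight_400 and post_foot below 0.005 m and z of weight_400 in the frame of post_foot between -0.004 and 0.042 m and angle between weight_400's own z axis and vertical below 0.1 rad) or height (world z) of weight_400 below 0.012 m) and ((horizontal distance between weight_200 and post_foot below 0.005 m and z of weight_200 in the frame of post_foot between -0.004 and 0.042 m and angle between weight_200's own z axis and vertical below 0.1 rad) or height (world z) of weight_200 below 0.012 m) and ((horizontal distance between weight_100 and post_foot below 0.005 m and z of weight_100 in the frame of post_foot between -0.004 and 0.042 m and angle between weight_100's own z axis and vertical below 0.1 rad) or height (world z) of weight_100 below 0.012 m)); the robot touches nothing.
It fails at once if the robot presses, knocks or pinches the balance or its poise with more than 20 N (contact force between balance and the fingers above 20 N or contact force between balance and the arm above 20 N).
It fails at once if a ring weight is pressed or dropped on the balance with more than 20 N (contact force between balance and weight_400 above 20 N or contact force between balance and weight_200 above 20 N or contact force between balance and weight_100 above 20 N).
It fails at once if a bystander is moved more than 30 mm (distance of any of paste_jar, paste_brush, bone_folder, brush_cup, pressing_stone, book_block, tape_roll from where it was at the start of the episode above 0.03 m).
It also fails if it takes over 72 s, if anything falls off the work surface, if the arm or the gripper's body presses on something with over 40 N, if the wrist force passes 120 N, or if a joint passes its speed limit or range.

ROBOT

A 7-joint arm with a two-finger parallel gripper is mounted at the origin on the work surface. World frame = base frame: x ahead of the robot, y to its left, z up, the work surface at z = 0. Lengths are in mm, angles in rad, forces in N, time in s.
With the tool pointing down it reaches from about 350 to 900 mm from the base axis. Payload 8.1 kg.
Tool frame: the origin (TCP) lies at the very end of the fingers, on their centre line; the grasp point (between the pads) lies 19 mm behind it; z points along the fingers, y is the line along which they close (so a half turn about z gives the same grasp; the last joint's range is limited). The gripper opens to 85 mm and grips with 20 to 120 N. Pads are 22 mm wide; open, the fingers measure 114 mm over their backs; the gripper's body (76 mm by 85 mm) begins 54 mm behind the grasp point. The pads swing forward as they close: fully open they stand 13 mm farther back than shut.
Start: joints at [-1.348, 0.434, 0.025, 1.573, -0.012, 1.134, -0.075], TCP at [200.069, 592.126, 231.323] pointing down, gripper open.
Joint ranges: [-2.62, 2.62], [-0.44, 2.09], [-1.27, 1.32], [0.08, 2.57], [-1.32, 4.46], [0.12, 2], [-2.74, 2.74]. Speed limits (rad/s): [2.22, 2.22, 3.01, 3.01, 3.14, 3.14, 3.14].

INTERFACE

Orientations are given as a unit quaternion [w, x, y, z].
In Python, from cell import readout, imaging, ticket gives the robot as it stands.
- The arm moves only by the tool jog_arm, never from a script. Its argument "increments" is a list of rows, each an object with "delta_pos": the shift along the tool's x, y, z scaled (see below), a list of three; "yaw": the turn about the tool's z scaled (see below); "gripper": the gripper command: -1 is fully open, 1 is shut, values between are in proportion. A call has 1 to 12 rows; each row shifts and turns the commanded pose from where the row before left it, along the tool's axes as they then stand; what a row does not reach is not made up. The controller multiplies each number of a shift by 0.06 m and each number of a turn by 0.1 rad. A row lasts 1/8 s, in which the tool goes at most 62.5 mm and 10.7 degrees, less where a joint would pass 70% of its speed; a pose out of reach is approached as far as the arm can. A call with a number of a shift or a turn outside -1 to 1 is refused whole. A call with a gripper value outside its range is refused whole. The fingers move at their own pace and stop on an object; "squeeze" is the grip in N (left out, the last holds). Time passes only in rows, so rows that do not move let the fingers close. It gives the time, the measured TCP pose, the force, the opening and the grip force at its end, in the units of the state.
- readout.get_state(): the state, without advancing time (a new reading comes with each control period).
- imaging.grab_frame(name): name is "side" or "top"; returns (picture, depth): 420x560x3 uint8, red, green, blue; 420x560 float32, mm along the optical axis (not along the pixel's ray), 0 where there is no reading.
- imaging.camera_params(name): a dict with "fovy" (degrees; the focal length in pixels is half the picture's height over the tangent of half this angle, whatever the lens; pixels are square), "cx", "cy" (the principal point, pixels), "R" (3x3) and "t" (3): a world point X has camera coordinates R X + t. Camera axes: x right, y down, z forward; pixel columns grow to the right and rows downward; lengths in mm; the calibration is good to about 2 mm. A picture is of the moment at which its call begins. camera_params takes no time and is no camera call.
- ticket.finish_job(): hands the job in; it is judged then, once.
The state is a dict: "time_s": time; "q": joint angles; "qd": joint speeds; "joint_torque": joint torques, N m; "tcp_pos": TCP position; "ee_rot": TCP orientation; "ft_force": force on the tool from outside, world axes, zero at the start; "moment": the same for the moment, N m; "grip_width": finger opening in mm; "finger_force": force on a finger pad.
Only numpy, scipy, OpenCV 4.12 (cv2) and the standard library are available. Lean on these libraries where they do the work, as an engineer would, in place of code of your own. Each camera call takes 0.05 s, during which the arm holds its last target. There are 200 camera calls.

## Working session

There is one attempt and no reset: what is moved stays moved. The work goes in short steps, Python scripts to look and compute and a tool call to move; the robot and the scene stay as the last step left them, time stands still between calls to the robot, and variables do not carry over. Pictures are saved under pics/ and viewed, at most 10 in all, crops included, and the job is handed in when it is done.

Besides the shell and the picture viewer there is one more tool, called after ">>>" as name(argument=value, ...) on one line, values as JSON. jog_arm: Moves the arm, as the interface text tells. Its arguments: {"type":"object","properties":{"increments":{"type":"array"},"squeeze":{"type":"number"}},"required":["increments"]}

```bash
mkdir -p pics; cat > h.py <<'E'
import numpy as np, cv2
from cell import readout, imaging, ticket
def K(name):
    p=imaging.camera_params(name); f=210/np.tan(np.radians(p['fovy'])/2)
    return f,p['cx'],p['cy'],np.array(p['R']),np.array(p['t'])
def pts(name,d):
    f,cx,cy,R,t=K(name); v,u=np.mgrid[0:420,0:560]
    c=np.stack([(u-cx)/f*d,(v-cy)/f*d,d],-1)
    return (c-t)@R
def ray(name,u,v,z):
    f,cx,cy,R,t=K(name); o=-R.T@t; r=R.T@np.array([(u-cx)/f,(v-cy)/f,1])
    return o+r*(z-o[2])/r[2]
def grab(n):
    im,d=imaging.grab_frame(n); return im,d
E
python3 - <<'E'
from h import *
for n in ('top','side'):
    im,d=grab(n); np.savez(f'{n}0.npz',im=im,d=d)
    cv2.imwrite(f'pics/{n}0.png',cv2.resize(im[...,::-1],(784,588)))
    f,cx,cy,R,t=K(n); print(n,f,cx,cy,R.round(3).tolist(),(-R.T@t).round(0))
s=readout.get_state();print(s)
E
```

```text
top 453.37158520058546 278.77881661495485 213.65106862015742 [[-0.016, -1.0, -0.021], [-0.999, 0.017, -0.051], [0.052, 0.02, -0.998]] [ 428.  -48. 1354.]
side 502.1069201772569 275.7021752232202 206.78423800692397 [[0.987, -0.163, -0.013], [-0.097, -0.522, -0.847], [0.131, 0.837, -0.531]] [  313. -1128.   779.]
{'time_s': 0.1, 'q': array([-1.34762055,  0.43517056,  0.02499038,  1.57399033, -0.01160648,
        1.13396865, -0.07516232]), 'qd': array([ 0.00034101, -0.00405737, -0.00095819, -0.00188595, -0.00032857,
        0.00149915, -0.00147854]), 'joint_torque': array([ 2.69184253e-03, -6.71751809e+01,  1.02813195e+00, -3.16899347e+01,
        1.58619066e-02,  7.35764770e-03, -3.43411136e-05]), 'tcp_pos': array([199.94407908, 591.6966368 , 230.60000517]), 'ee_rot': array([-4.88328867e-05,  1.62242281e-01,  9.86750707e-01, -6.94149078e-04]), 'ft_force': array([0.55609667, 0.6314304 , 0.76593945]), 'moment': array([ 0.02158941,  0.02288615, -0.00328008]), 'finger_force': 0.0, 'grip_width': 85.06621912497097}
```

View pics/top0.png

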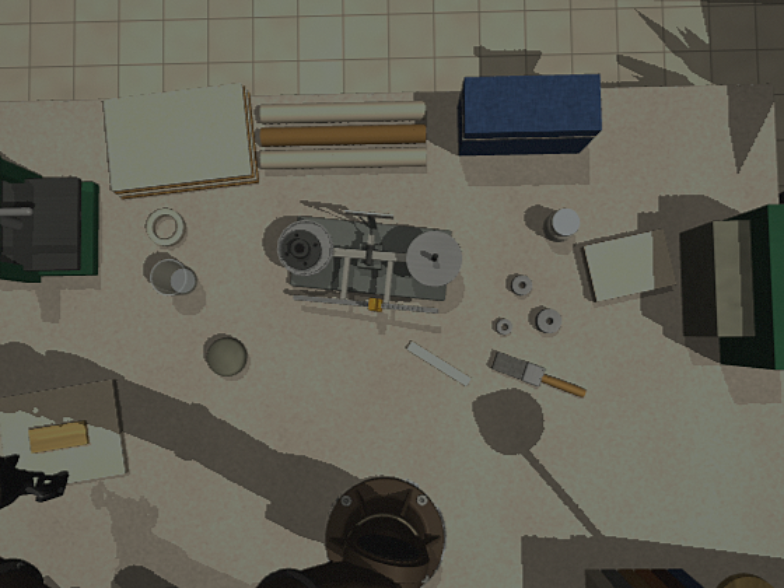

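View pics/side0.png

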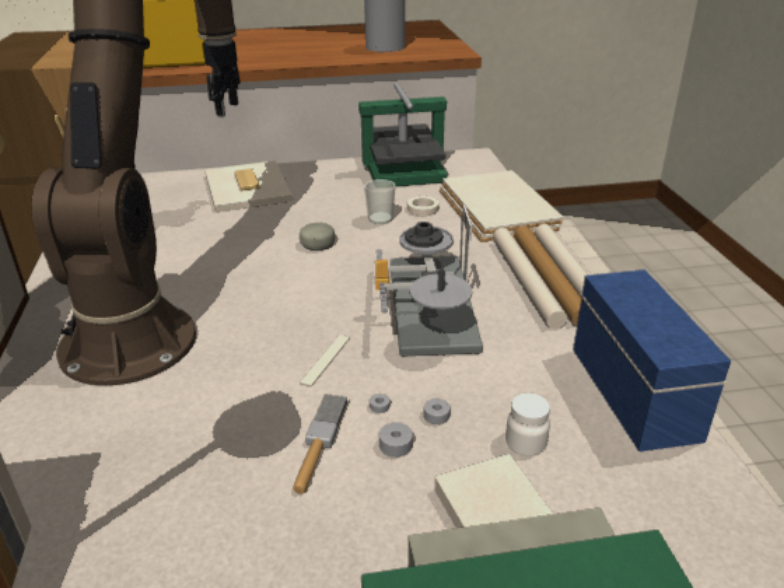

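Top view (784-px scale): weight rings 200 at (521,285), 400 at (547,321), 100 at (503,326); right post at (435,258), poise at (375,304), flange at (300,248). The side view agrees.

```bash
python3 - <<'E'
from h import *
D={n:np.load(n+'0.npz') for n in('top','side')}
P={n:pts(n,D[n]['d'].astype(float)) for n in D}
seeds={'top':{'400':(547,321,25),'200':(521,285,20),'100':(503,326,15)},'side':{'400':(396,434,25),'200':(437,408,20),'100':(380,400,15)}}
for n in D:
  p=P[n]
  for k,(u,v,h) in seeds[n].items():
    u/=1.4;v/=1.4
    vv,uu=np.mgrid[0:420,0:560]
    near=np.hypot(uu-u,vv-v)<14
    print(n,k,'seed ray',ray(n,u,v,h).round(0),'zmax',p[...,2][near].max().round(1))
    m=(near&(p[...,2]>h*0.65)&(p[...,2]<h+8)).astype(np.uint8)
    c=max(cv2.findContours(m,0,1)[0],key=cv2.contourArea); (eu,ev),ax,_=cv2.fitEllipse(c); 
    print('  ell',ray(n,eu,ev,h).round(1),np.round(ax,1), 'med',np.median(p[m>0],0).round(1),m.sum())
# poise: brass colour
for n in D:
  hsv=cv2.cvtColor(D[n]['im'],cv2.COLOR_RGB2HSV)
  m=cv2.inRange(hsv,(10,130,80),(30,255,255)); vv,uu=np.mgrid[0:420,0:560]
  u,v=(375/1.4,304/1.4) if n=='top' else (382/1.4,275/1.4)
  m=(m>0)&(np.hypot(uu-u,vv-v)<18); q=P[n][m]
  print(n,'poise',m.sum(),q.min(0).round(0),q.max(0).round(0),np.median(q,0).round(1))
# pans
p=P['top']; vv,uu=np.mgrid[0:420,0:560]
for nm,(u,v),lo,hi in(('R',(434/1.4,258/1.4),105,130),('L',(305/1.4,248/1.4),70,92)):
  m=((np.hypot(uu-u,vv-v)<30)&(p[...,2]>lo)&(p[...,2]<hi)).astype(np.uint8)
  m=cv2.morphologyEx(m,cv2.MORPH_OPEN,np.ones((5,5)))
  c=max(cv2.findContours(m,0,1)[0],key=cv2.contourArea); (eu,ev),r=cv2.minEnclosingCircle(c); e=cv2.fitEllipse(cv2.convexHull(c))
  z=np.median(p[...,2][m>0]); print(nm,z,ray('top',*e[0],z).round(1),np.array(e[1]).round(1),ray('top',eu,ev,z).round(1))
m=(np.hypot(uu-434/1.4,vv-258/1.4)<12)&(p[...,2]>140); print('post',m.sum(),p[m].round(0).tolist()[:20])
print((p[...,2][175:195,300:325]).round(0).astype(int).max(1))
E
```

```text
top 400 seed ray [ 446. -347.   25.] zmax 1354.2
  ell [ 447.3 -350.1   25. ] [16.8 17.1] med [ 446.9 -350.4   24.9] 231
top 200 seed ray [ 522. -296.   20.] zmax 1354.2
  ell [ 523.1 -296.4   20. ] [13.4 14. ] med [ 523.7 -295.9   19.8] 145
top 100 seed ray [ 437. -257.   15.] zmax 1354.2
  ell [ 436.6 -258.1   15. ] [10.3 10.7] med [ 436.4 -257.    14.3] 81
side 400 seed ray [ 447. -351.   25.] zmax 778.8
  ell [ 445.6 -354.7   25. ] [20.1 23.8] med [ 445.4 -356.4   26.3] 401
side 200 seed ray [ 523. -299.   20.] zmax 778.8
  ell [ 521.4 -299.3   20. ] [14.9 18.3] med [ 521.2 -300.7   21.1] 231
side 100 seed ray [ 437. -258.   15.] zmax 778.8
  ell [ 434.6 -260.1   15. ] [11.2 13.7] med [ 434.6 -261.7   16.5] 129
top poise 76 [471.  -4.  73.] [496.  20. 123.] [483.6   8.6 113. ]
side poise 147 [469.  -7.  70.] [494.  15. 124.] [482.1   6.   99.3]
R 119.11774160462845 [ 571.  -108.8  119.1] [39.6 39.7] [ 570.9 -108.8  119.1]
L 80.90413221328144 [601.3 144.2  80.9] [35.8 39.9] [601.7 148.9  80.9]
post 23 [[428.0, -48.0, 1354.0], [575.0, -106.0, 159.0], [575.0, -108.0, 158.0], [576.0, -111.0, 156.0], [573.0, -106.0, 159.0], [572.0, -108.0, 161.0], [572.0, -111.0, 166.0], [573.0, -114.0, 155.0], [570.0, -103.0, 156.0], [570.0, -106.0, 157.0], [569.0, -108.0, 164.0], [569.0, -111.0, 163.0], [570.0, -114.0, 155.0], [569.0, -104.0, 144.0], [567.0, -106.0, 159.0], [567.0, -108.0, 160.0], [567.0, -111.0, 161.0], [428.0, -48.0, 1354.0], [566.0, -106.0, 144.0], [565.0, -109.0, 153.0]]
[1354  123  124 1354  123  122  159  166  164 1354  153  124  124  125
 1354  123  123  125  125  125]
```

>>> jog_arm(increments=[{"delta_pos": [-0.9, 0, 0], "yaw": -0.815, "gripper": -1}, {"delta_pos": [-0.9, 0, 0], "yaw": -0.815, "gripper": -1}, {"delta_pos": [-0.9, 0, 0], "yaw": -0.815, "gripper": -1}, {"delta_pos": [-0.9, -0.3, 0], "yaw": -0.815, "gripper": -1}, {"delta_pos": [0, -1, 0], "yaw": 0, "gripper": -1}, {"delta_pos": [0, -1, 0], "yaw": 0, "gripper": -1}, {"delta_pos": [0, -1, 0], "yaw": 0, "gripper": -1}, {"delta_pos": [0, -1, 0], "yaw": 0, "gripper": -1}, {"delta_pos": [0, -1, 0], "yaw": 0, "gripper": -1}, {"delta_pos": [0, -1, 0], "yaw": 0, "gripper": -1}, {"delta_pos": [0, -1, 0], "yaw": 0, "gripper": -1}, {"delta_pos": [0, -1, 0], "yaw": 0, "gripper": -1}])

```text
time_s: 1.6
tcp_pos: [408.9, 48.8, 231.3]
ee_rot: [0.0, -0.0, 1.0, 0.0]
ft_force: [1.6, 0.1, 0.2]
grip_width: 85.3
finger_force: 0.0
```

>>> jog_arm(increments=[{"delta_pos": [-0.1, -0.9, 0], "yaw": 0, "gripper": -1}, {"delta_pos": [-0.1, -0.9, 0], "yaw": 0, "gripper": -1}, {"delta_pos": [-0.1, -0.9, 0], "yaw": 0, "gripper": -1}, {"delta_pos": [-0.1, -0.9, 0], "yaw": 0, "gripper": -1}, {"delta_pos": [-0.1, -0.9, 0.5], "yaw": 0, "gripper": -1}, {"delta_pos": [-0.1, -0.9, 0.5], "yaw": 0, "gripper": -1}, {"delta_pos": [0, -0.9, 0.5], "yaw": 0, "gripper": -1}, {"delta_pos": [0, -0.1, 0.5], "yaw": 0, "gripper": -1}, {"delta_pos": [0, 0, 0], "yaw": 0, "gripper": -1}])

```text
time_s: 2.72
tcp_pos: [443.5, -333.0, 109.1]
ee_rot: [-0.002, 0.001, 1.0, 0.001]
ft_force: [0.0, 0.2, 0.6]
grip_width: 85.4
finger_force: 0.0
```

>>> jog_arm(increments=[{"delta_pos": [-0.05, -0.3, 0.5], "yaw": 0, "gripper": -1}, {"delta_pos": [0, 0, 0.6], "yaw": 0, "gripper": -1}, {"delta_pos": [0, 0, 0.45], "yaw": 0, "gripper": -1}, {"delta_pos": [0, 0, 0.18], "yaw": 0, "gripper": -1}, {"delta_pos": [0, 0, 0], "yaw": 0, "gripper": -1}, {"delta_pos": [0, 0, 0], "yaw": 0, "gripper": 1}, {"delta_pos": [0, 0, 0], "yaw": 0, "gripper": 1}, {"delta_pos": [0, 0, 0], "yaw": 0, "gripper": 1}, {"delta_pos": [0, 0, 0], "yaw": 0, "gripper": 1}, {"delta_pos": [0, 0, 0], "yaw": 0, "gripper": 1}], squeeze=40)

```text
time_s: 3.98
tcp_pos: [449.1, -351.5, 9.0]
ee_rot: [0.001, -0.0, 1.0, -0.0]
ft_force: [-2.1, 2.1, 10.3]
grip_width: 51.0
finger_force: 39.6
```

>>> jog_arm(increments=[{"delta_pos": [0, 0, -0.5], "yaw": 0, "gripper": 1}, {"delta_pos": [0, 0, -0.9], "yaw": 0, "gripper": 1}, {"delta_pos": [0, 0, -0.9], "yaw": 0, "gripper": 1}, {"delta_pos": [-0.5, 0.8, -0.8], "yaw": 0, "gripper": 1}, {"delta_pos": [-0.5, 0.8, 0], "yaw": 0, "gripper": 1}, {"delta_pos": [-0.5, 0.8, 0], "yaw": 0, "gripper": 1}, {"delta_pos": [-0.5, 0.8, 0], "yaw": 0, "gripper": 1}, {"delta_pos": [0, 0.8, 0], "yaw": 0, "gripper": 1}, {"delta_pos": [0, 0, 0], "yaw": 0, "gripper": 1}, {"delta_pos": [0, 0, 0], "yaw": 0, "gripper": 1}])

```text
time_s: 5.22
tcp_pos: [563.1, -119.2, 186.0]
ee_rot: [-0.0, -0.0, 1.0, -0.0]
ft_force: [0.4, -0.4, -4.1]
grip_width: 50.6
finger_force: 43.6
```

```bash
python3 - <<'E'
from h import *
s=readout.get_state(); print(s['tcp_pos'].round(1),s['grip_width'],s['ft_force'].round(1))
for n in('top','side'):
  im,d=grab(n); np.savez(n+'1.npz',im=im,d=d)
  f,cx,cy,R,t=K(n); c=R@np.array([570,-108,165])+t; u,v=int(f*c[0]/c[2]+cx),int(f*c[1]/c[2]+cy)
  print(n,u,v)
  crop=im[v-60:v+60,u-66:u+66,::-1]; cv2.imwrite(f'pics/a{n}.png',cv2.resize(crop,None,fx=5,fy=5,interpolation=2))
a,b=cv2.imread('pics/atop.png'),cv2.imread('pics/aside.png')
cv2.imwrite('pics/a.png',cv2.resize(np.hstack([a,b]),(800,364)))
E
```

```text
[ 563.1 -119.2  186. ] 50.59677096536406 [ 0.4 -0.4 -4.1]
top 309 182
side 314 191
```

View pics/a.png

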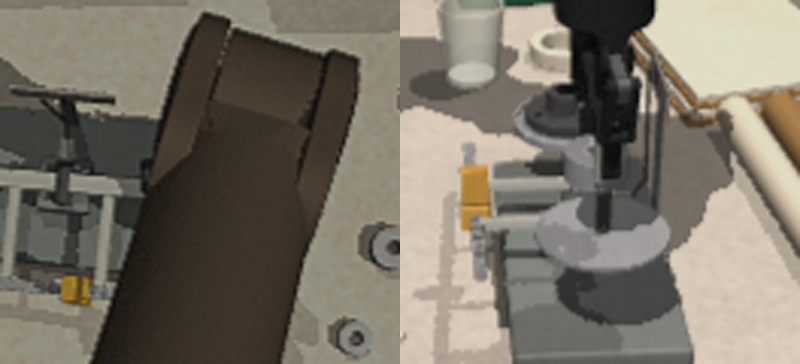

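Top view is hidden by the arm; side crop shows the ring held at about (602,165) behind the finger, post at (603,205) below it. I'll fit the ring circle and the post from the side depth.

```bash
python3 - <<'E'
from h import *
from scipy.optimize import least_squares
D=np.load('side1.npz'); p=pts('side',D['d'].astype(float)); 
def fit(q,r,x0):
  s=least_squares(lambda c:np.hypot(q[:,0]-c[0],q[:,1]-c[1])-r,x0,loss='soft_l1',f_scale=1.0); return s.x.round(1),len(q),np.median(abs(s.fun)).round(2)
X,Y,Z=np.moveaxis(p,-1,0)
box=(abs(X-563)<30)&(abs(Y+119)<32)
im=D['im'].astype(int); 
m=box&(Z>178)&(Z<198)&(im.mean(-1)>60)
q=p[m]; print('ring wall',fit(q,26,(560,-119)),q.min(0).round(0),q.max(0).round(0))
print('zs',np.percentile(q[:,2],[1,10,50,90,99]).round(0))
m=box&(Z>165)&(Z<205)&(im.mean(-1)>60); print(np.histogram(Z[m],bins=range(165,206,4))[0])
for z in (122,128,134,140,146,152):
  m=(np.hypot(X-570,Y+108)<16)&(Z>z)&(Z<z+6); print('post z',z,m.sum(),p[m].mean(0).round(1) if m.sum() else '')
D0=np.load('side0.npz'); p0=pts('side',D0['d'].astype(float)); X,Y,Z=np.moveaxis(p0,-1,0)
m=(np.hypot(X-570,Y+108)<20)&(Z>128)&(Z<154); print('post fit0',fit(p0[m],6,(570,-108)))
vv,uu=np.nonzero(m)
m=(np.hypot(X-446,Y+351)<40)&(Z>4)&(Z<20); print('ring0 fit',fit(p0[m],26,(446,-351)))
E
```

```text
ring wall (array([ 560.2, -119.1]), 111, np.float64(0.96)) [ 534. -151.  179.] [ 584. -121.  198.]
zs [180. 182. 188. 196. 198.]
[ 0  0  0  5 32 26 18 23 24 86]
post z 122 27 [ 569.  -110.4  124.1]
post z 128 6 [ 568.7 -113.1  130.8]
post z 134 11 [ 568.6 -112.4  136.9]
post z 140 9 [ 570.3 -111.5  143.4]
post z 146 11 [ 569.5 -112.1  149.5]
post z 152 10 [ 569.2 -112.4  156.3]
post fit0 (array([ 570. , -107.5]), 43, np.float64(0.97))
ring0 fit (array([ 446.5, -350.1]), 175, np.float64(1.15))
```

>>> jog_arm(increments=[{"delta_pos": [-0.16, 0.19, 0], "yaw": 0, "gripper": 1}, {"delta_pos": [0, 0, 0], "yaw": 0, "gripper": 1}, {"delta_pos": [0, 0, 0.1], "yaw": 0, "gripper": 1}, {"delta_pos": [0, 0, 0.1], "yaw": 0, "gripper": 1}, {"delta_pos": [0, 0, 0.1], "yaw": 0, "gripper": 1}, {"delta_pos": [0, 0, 0.1], "yaw": 0, "gripper": 1}, {"delta_pos": [0, 0, 0], "yaw": 0, "gripper": 1}])

```text
time_s: 6.2
tcp_pos: [572.9, -107.6, 161.3]
ee_rot: [-0.0, 0.0, 1.0, -0.0]
ft_force: [-0.0, -0.3, -3.4]
grip_width: 50.3
finger_force: 43.6
```

>>> jog_arm(increments=[{"delta_pos": [0, 0, 0.08], "yaw": 0, "gripper": 1}, {"delta_pos": [0, 0, 0.08], "yaw": 0, "gripper": 1}, {"delta_pos": [0, 0, 0.08], "yaw": 0, "gripper": 1}, {"delta_pos": [0, 0, 0.08], "yaw": 0, "gripper": 1}, {"delta_pos": [0, 0, 0], "yaw": 0, "gripper": 1}])

```text
time_s: 6.82
tcp_pos: [573.0, -107.5, 142.3]
ee_rot: [-0.0, -0.0, 1.0, -0.0]
ft_force: [1.5, -0.5, -4.9]
grip_width: 50.6
finger_force: 43.5
```

>>> jog_arm(increments=[{"delta_pos": [0, 0, 0.06], "yaw": 0, "gripper": 1}, {"delta_pos": [0, 0, 0.06], "yaw": 0, "gripper": 1}, {"delta_pos": [0, 0, 0.05], "yaw": 0, "gripper": 1}, {"delta_pos": [0, 0, 0], "yaw": 0, "gripper": 1}])

```text
time_s: 7.32
tcp_pos: [573.1, -107.5, 132.2]
ee_rot: [-0.0, -0.0, 1.0, -0.0]
ft_force: [0.9, -0.7, -4.5]
grip_width: 50.5
finger_force: 43.5
```

```bash
python3 - <<'E'
from h import *
im,d=grab('side'); p=pts('side',d.astype(float)); X,Y,Z=np.moveaxis(p,-1,0)
print(readout.get_state()['ft_force'].round(1))
m=(np.hypot(X-570,Y+108)>32)&(np.hypot(X-570,Y+108)<52)&(Z>95)&(Z<128); print('pan z',np.median(Z[m]))
cv2.imwrite('pics/b.png',cv2.resize(im[130:260,245:385,::-1],(700,580)))
E
```

```text
[-0.9 -1.7 -4.6]
pan z 121.75826011691863
```

View pics/b.png

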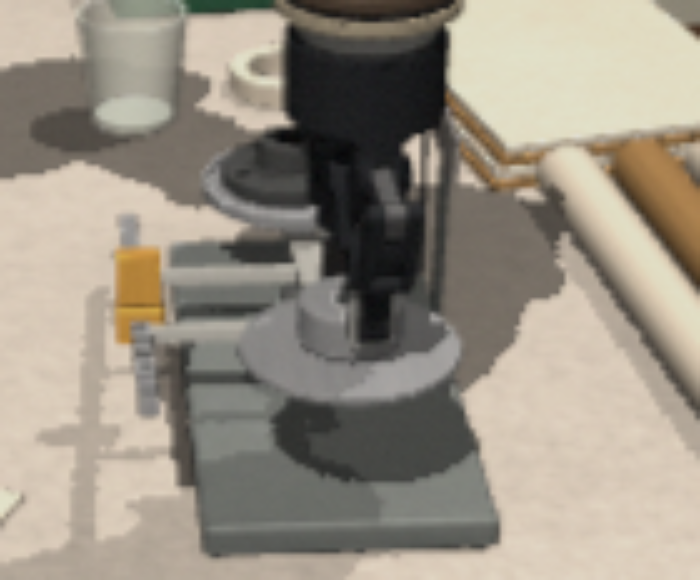

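The ring (≈(345,320)) is threaded and almost on the pan. I'll lower it slowly until the force changes.

>>> jog_arm(increments=[{"delta_pos": [0, 0, 0.025], "yaw": 0, "gripper": 1}, {"delta_pos": [0, 0, 0.025], "yaw": 0, "gripper": 1}, {"delta_pos": [0, 0, 0], "yaw": 0, "gripper": 1}])

```text
time_s: 7.75
tcp_pos: [573.2, -107.5, 129.4]
ee_rot: [-0.0, -0.0, 1.0, -0.0]
ft_force: [0.4, -1.0, -5.0]
grip_width: 50.7
finger_force: 43.5
```

>>> jog_arm(increments=[{"delta_pos": [0, 0, 0.025], "yaw": 0, "gripper": 1}, {"delta_pos": [0, 0, 0.015], "yaw": 0, "gripper": 1}, {"delta_pos": [0, 0, 0], "yaw": 0, "gripper": 1}])

```text
time_s: 8.12
tcp_pos: [573.3, -107.5, 127.3]
ee_rot: [0.0, -0.0, 1.0, 0.0]
ft_force: [-2.0, -2.0, 0.8]
grip_width: 50.6
finger_force: 43.9
```

>>> jog_arm(increments=[{"delta_pos": [0, 0, 0], "yaw": 0, "gripper": -0.4}, {"delta_pos": [0, 0, 0], "yaw": 0, "gripper": -0.6}, {"delta_pos": [0, 0, 0], "yaw": 0, "gripper": -0.6}, {"delta_pos": [0, 0, -0.3], "yaw": 0, "gripper": -0.7}, {"delta_pos": [0, 0, -0.8], "yaw": 0, "gripper": -0.7}, {"delta_pos": [0, 0, -0.7], "yaw": 0, "gripper": -0.7}, {"delta_pos": [0.9, -0.8, 0], "yaw": 0, "gripper": -0.7}, {"delta_pos": [0.6, -0.8, 0], "yaw": 0, "gripper": -0.7}, {"delta_pos": [0.6, -0.8, 0], "yaw": 0, "gripper": -0.7}, {"delta_pos": [0, 0, 0], "yaw": 0, "gripper": -0.7}, {"delta_pos": [0, 0, 0], "yaw": 0, "gripper": -0.7}, {"delta_pos": [0, 0, 0], "yaw": 0, "gripper": -0.7}])

```text
time_s: 9.62
tcp_pos: [455.4, -243.8, 235.0]
ee_rot: [0.0, -0.001, 1.0, 0.0]
ft_force: [-0.3, 0.4, -0.7]
grip_width: 72.5
finger_force: 0.0
```

```bash
cat >> h.py <<'E'
def beam(tag):
    im,d=grab('top'); p=pts('top',d.astype(float)); X,Y,Z=np.moveaxis(p,-1,0)
    r=np.hypot(X-570,Y+108); m=(r>32)&(r<50)&(Z>70)&(Z<128); zr=np.median(Z[m])
    l=np.hypot(X-602,Y-147); m=(l>44)&(l<51)&(Z>70)&(Z<130); zl=np.median(Z[m])
    print(tag,'panR',round(zr,1),'panL',round(zl,1),'tilt',round((zl-zr)/260,4))
    hsv=cv2.cvtColor(im,cv2.COLOR_RGB2HSV); m=(cv2.inRange(hsv,(10,130,80),(30,255,255))>0)&(abs(X-485)<40)&(Y>-150)&(Y<60)&(Z>95)&(Z<140)
    q=p[m]; print('fin',m.sum(),q.min(0).round(0),q.max(0).round(0),np.median(q,0).round(1))
    return im,d
E
python3 - <<'E'
from h import *
s=readout.get_state();print(s['tcp_pos'].round(0),s['grip_width'],s['time_s'])
im,d=beam('x')
p=pts('top',d.astype(float)); X,Y,Z=np.moveaxis(p,-1,0); m=(np.hypot(X-570,Y+108)<35)&(Z>128)&(Z<155); print('ring',m.sum(),p[m].mean(0).round(1))
cv2.imwrite('pics/c.png',cv2.resize(im[130:270,180:400,::-1],(792,504)))
E
```

```text
[ 455. -244.  235.] 72.5074676215863 9.625
x panR 119.2 panL 80.6 tilt -0.1485
fin 50 [473.   4.  97.] [495.  20. 122.] [483.7  11.5 116.1]
ring 280 [ 570.7 -107.2  143.7]
```

View pics/c.png

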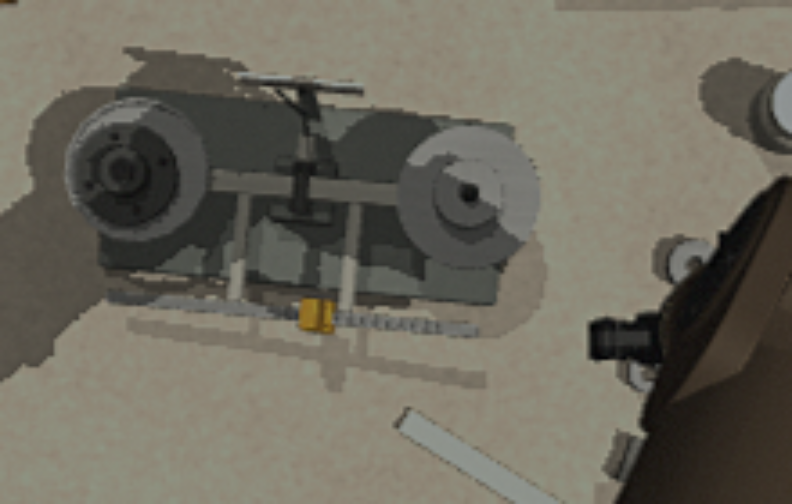

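>>> jog_arm(increments=[{"delta_pos": [0.3, -0.24, 0.9], "yaw": 0, "gripper": -0.6}, {"delta_pos": [0, 0, 0.9], "yaw": 0, "gripper": -0.6}, {"delta_pos": [0, 0, 0.8], "yaw": 0, "gripper": -0.6}, {"delta_pos": [0, 0, 0.6], "yaw": 0, "gripper": -0.6}, {"delta_pos": [0, 0, 0], "yaw": 0, "gripper": -0.6}, {"delta_pos": [0, 0, 0], "yaw": 0, "gripper": -0.6}])

```text
time_s: 10.42
tcp_pos: [437.5, -259.5, 44.1]
ee_rot: [0.0, -0.0, 1.0, -0.0]
ft_force: [0.1, -0.0, -0.1]
grip_width: 68.1
finger_force: 0.0
```

>>> jog_arm(increments=[{"delta_pos": [0.01, 0.02, 0.4], "yaw": 0, "gripper": -0.6}, {"delta_pos": [0, 0, 0.26], "yaw": 0, "gripper": -0.6}, {"delta_pos": [0, 0, 0], "yaw": 0, "gripper": -0.6}, {"delta_pos": [0, 0, 0], "yaw": 0, "gripper": 1}, {"delta_pos": [0, 0, 0], "yaw": 0, "gripper": 1}, {"delta_pos": [0, 0, 0], "yaw": 0, "gripper": 1}, {"delta_pos": [0, 0, 0], "yaw": 0, "gripper": 1}, {"delta_pos": [0, 0, 0], "yaw": 0, "gripper": 1}], squeeze=30)

```text
time_s: 11.42
tcp_pos: [436.4, -258.5, 4.4]
ee_rot: [0.001, -0.0, 1.0, -0.0]
ft_force: [-0.6, 0.4, 6.0]
grip_width: 31.7
finger_force: 29.3
```

>>> jog_arm(increments=[{"delta_pos": [0, 0, -0.5], "yaw": 0, "gripper": 1}, {"delta_pos": [0, 0, -0.9], "yaw": 0, "gripper": 1}, {"delta_pos": [0, 0, -0.9], "yaw": 0, "gripper": 1}, {"delta_pos": [-0.3, 0.4, -0.75], "yaw": 0, "gripper": 1}, {"delta_pos": [-0.7, 0.8, 0], "yaw": 0, "gripper": 1}, {"delta_pos": [-0.7, 0.8, 0], "yaw": 0, "gripper": 1}, {"delta_pos": [-0.5, 0.5, 0], "yaw": 0, "gripper": 1}, {"delta_pos": [0, 0, 0], "yaw": 0, "gripper": 1}, {"delta_pos": [0, 0, 0], "yaw": 0, "gripper": 1}, {"delta_pos": [0, 0, 0], "yaw": 0, "gripper": 1}])

```text
time_s: 12.68
tcp_pos: [565.3, -111.6, 186.8]
ee_rot: [-0.0, 0.001, 1.0, -0.0]
ft_force: [0.3, -1.1, -1.2]
grip_width: 31.7
finger_force: 30.7
```

```bash
python3 - <<'E'
from h import *
from scipy.optimize import least_squares
s=readout.get_state();t=s['tcp_pos'];print(t.round(1),s['grip_width'])
im,d=grab('side'); p=pts('side',d.astype(float)); X,Y,Z=np.moveaxis(p,-1,0)
b=t[2]-4.4
m=(np.hypot(X-t[0],Y-t[1])<24)&(Z>b-5)&(Z<b+20)
f=least_squares(lambda c:np.hypot(p[m][:,0]-c[0],p[m][:,1]-c[1])-17,t[:2],loss='soft_l1')
m2=m&(im.mean(-1)>60)
f2=least_squares(lambda c:np.hypot(p[m2][:,0]-c[0],p[m2][:,1]-c[1])-17,t[:2],loss='soft_l1')
print(m.sum(),m2.sum(),f.x.round(1),f2.x.round(1),p[m2].min(0).round(0),p[m2].max(0).round(0))
cv2.imwrite('pics/d.png',cv2.resize(im[130:230,255:375,::-1],(720,600),interpolation=2))
E
```

```text
[ 565.3 -111.6  186.8] 31.707999690423364
61 55 [ 566.9 -115. ] [ 567.2 -115.6] [ 548. -135.  185.] [576. -91. 201.]
```

View pics/d.png

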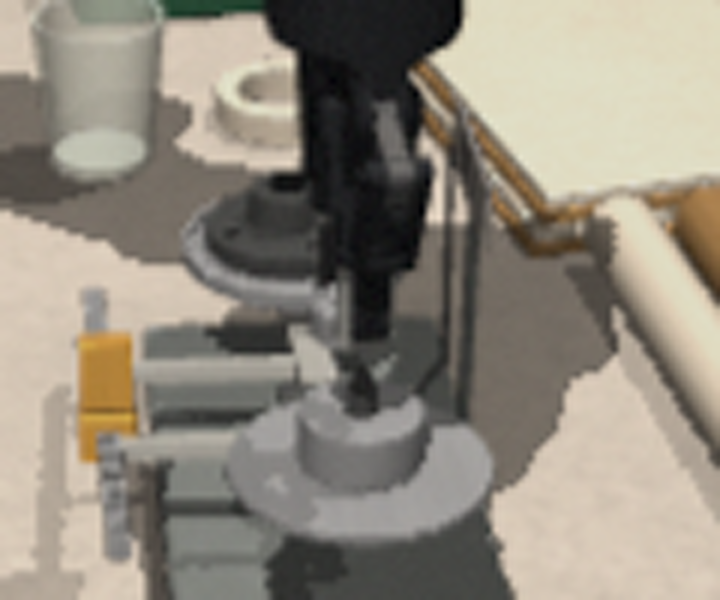

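Ring 100 is mostly hidden behind the finger, visible at about (335,300); the post tip is at about (360,375). I'll use its left silhouette edge to locate the centre.

```bash
python3 - <<'E'
from h import *
t=readout.get_state()['tcp_pos']
im,d=grab('side'); p=pts('side',d.astype(float)); X,Y,Z=np.moveaxis(p,-1,0)
e=np.array([.987,-.163]); E=X*e[0]+Y*e[1]; print('tcp e',e@t[:2], 'post e',e@[570.2,-107.7])
for r in range(172,192):
  m=(np.hypot(X[r]-t[0],Y[r]-t[1])<32); 
  if m.sum(): i=np.nonzero(m)[0]; print(r,i.min(),i.max(),[(int(E[r,j]),int(Z[r,j]),int(im[r,j].mean())) for j in i])
E
```

```text
tcp e 576.2430701453924 post e 580.3425000000001
172 307 311 [(561, 208, 74), (563, 211, 40), (565, 211, 26), (568, 210, 23), (567, 233, 26)]
173 307 312 [(561, 206, 65), (563, 208, 38), (565, 207, 27), (567, 210, 28), (567, 230, 25), (569, 233, 22)]
174 307 312 [(561, 203, 60), (563, 205, 37), (565, 206, 26), (568, 205, 28), (567, 227, 44), (570, 223, 38)]
175 307 320 [(561, 199, 62), (563, 202, 37), (565, 201, 27), (567, 203, 24), (567, 222, 61), (569, 224, 63), (578, 228, 18), (581, 227, 15), (583, 227, 18), (585, 227, 11), (588, 222, 45)]
176 307 320 [(561, 199, 94), (563, 200, 51), (565, 200, 27), (568, 199, 28), (568, 218, 62), (570, 220, 70), (572, 222, 50), (574, 224, 26), (576, 226, 11), (578, 224, 17), (581, 224, 17), (583, 223, 15), (589, 218, 62)]
177 307 320 [(561, 194, 113), (563, 196, 70), (565, 199, 66), (567, 199, 111), (568, 217, 81), (570, 218, 100), (572, 219, 72), (574, 222, 32), (576, 220, 18), (579, 218, 15), (581, 219, 16), (583, 220, 19), (588, 217, 67)]
178 308 320 [(562, 200, 121), (565, 197, 122), (567, 200, 150), (567, 215, 94), (570, 216, 108), (572, 217
[... 1587 characters left out ...]
4, 192, 109), (566, 191, 92), (568, 198, 93), (570, 197, 113), (572, 198, 65), (574, 201, 26), (577, 199, 23), (579, 200, 22), (581, 201, 24), (584, 200, 24), (586, 200, 30), (589, 193, 87)]
186 307 319 [(560, 183, 132), (562, 188, 106), (564, 189, 107), (566, 190, 107), (568, 195, 110), (570, 194, 114), (572, 197, 78), (574, 197, 33), (577, 197, 28), (579, 196, 30), (582, 196, 37), (584, 198, 41), (587, 193, 51)]
187 309 319 [(564, 184, 123), (566, 187, 116), (569, 187, 120), (570, 192, 117), (573, 190, 82), (575, 192, 64), (577, 191, 64), (580, 189, 65), (582, 188, 66), (585, 189, 65), (587, 189, 66)]
188 313 314 [(573, 184, 73), (576, 184, 70)]
191 314 315 [(578, 164, 38), (580, 167, 38)]
```

>>> jog_arm(increments=[{"delta_pos": [-0.09, 0.065, 0], "yaw": 0, "gripper": 1}, {"delta_pos": [0, 0, 0], "yaw": 0, "gripper": 1}, {"delta_pos": [0, 0, 0.1], "yaw": 0, "gripper": 1}, {"delta_pos": [0, 0, 0.1], "yaw": 0, "gripper": 1}, {"delta_pos": [0, 0, 0.1], "yaw": 0, "gripper": 1}, {"delta_pos": [0, 0, 0.08], "yaw": 0, "gripper": 1}, {"delta_pos": [0, 0, 0], "yaw": 0, "gripper": 1}])

```text
time_s: 13.65
tcp_pos: [571.3, -106.2, 163.2]
ee_rot: [-0.0, -0.0, 1.0, 0.0]
ft_force: [-0.6, -0.1, -0.8]
grip_width: 31.6
finger_force: 30.7
```

>>> jog_arm(increments=[{"delta_pos": [0.01, -0.02, 0.05], "yaw": 0, "gripper": 1}, {"delta_pos": [0, 0, 0.05], "yaw": 0, "gripper": 1}, {"delta_pos": [0, 0, 0.05], "yaw": 0, "gripper": 1}, {"delta_pos": [0, 0, 0], "yaw": 0, "gripper": 1}])

```text
time_s: 14.15
tcp_pos: [570.9, -107.5, 154.5]
ee_rot: [-0.0, -0.0, 1.0, -0.0]
ft_force: [-0.4, 0.5, -1.1]
grip_width: 31.2
finger_force: 30.7
```

>>> jog_arm(increments=[{"delta_pos": [0, 0, 0.04], "yaw": 0, "gripper": 1}, {"delta_pos": [0, 0, 0.04], "yaw": 0, "gripper": 1}, {"delta_pos": [0, 0, 0], "yaw": 0, "gripper": 1}])

```text
time_s: 14.52
tcp_pos: [570.9, -107.5, 149.7]
ee_rot: [-0.0, -0.0, 1.0, -0.0]
ft_force: [-0.2, -0.5, -0.6]
grip_width: 31.5
finger_force: 30.7
```

>>> jog_arm(increments=[{"delta_pos": [0, 0, 0.025], "yaw": 0, "gripper": 1}, {"delta_pos": [0, 0, 0.015], "yaw": 0, "gripper": 1}, {"delta_pos": [0, 0, 0], "yaw": 0, "gripper": 1}])

```text
time_s: 14.9
tcp_pos: [571.0, -107.5, 147.5]
ee_rot: [0.0, -0.0, 1.0, -0.0]
ft_force: [-0.0, -1.3, -1.1]
grip_width: 31.5
finger_force: 30.8
```

>>> jog_arm(increments=[{"delta_pos": [0, 0, 0.02], "yaw": 0, "gripper": 1}, {"delta_pos": [0, 0, 0.015], "yaw": 0, "gripper": 1}, {"delta_pos": [0, 0, 0], "yaw": 0, "gripper": 1}])

```text
time_s: 15.28
tcp_pos: [571.0, -107.5, 145.4]
ee_rot: [0.0, -0.0, 1.0, -0.0]
ft_force: [0.1, -1.3, 0.2]
grip_width: 31.4
finger_force: 30.8
```

```bash
python3 - <<'E'
from h import *
im,d=grab('side'); p=pts('side',d.astype(float)); X,Y,Z=np.moveaxis(p,-1,0); print(readout.get_state()['ft_force'].round(1))
r=np.hypot(X-570,Y+108); m=(r>32)&(r<50)&(Z>90)&(Z<128); print(np.median(Z[m]))
cv2.imwrite('pics/e.png',cv2.resize(im[130:230,255:375,::-1],(720,600),interpolation=2))
E
```

```text
[ 0.3 -1.9 -0.6]
118.037531362531
```

View pics/e.png

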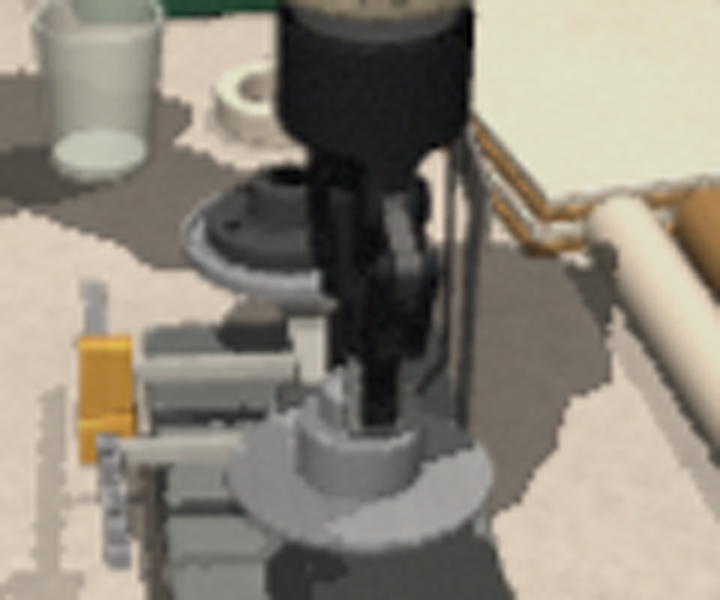

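The 100 ring rests on the 400 ring (≈(345,410)) and the pan has begun to sink, so I can release.

>>> jog_arm(increments=[{"delta_pos": [0, 0, 0], "yaw": 0, "gripper": 0}, {"delta_pos": [0, 0, 0], "yaw": 0, "gripper": -0.3}, {"delta_pos": [0, 0, 0], "yaw": 0, "gripper": -0.3}, {"delta_pos": [0, 0, -0.3], "yaw": 0, "gripper": -0.3}, {"delta_pos": [0, 0, -0.7], "yaw": 0, "gripper": -0.3}, {"delta_pos": [0, 0, -0.7], "yaw": 0, "gripper": -0.3}, {"delta_pos": [0.9, -0.6, 0], "yaw": 0, "gripper": 0}, {"delta_pos": [0.9, -0.6, 0], "yaw": 0, "gripper": 1}, {"delta_pos": [0.6, -0.6, 0], "yaw": 0, "gripper": 1}, {"delta_pos": [0, 0, 0], "yaw": 0, "gripper": 1}, {"delta_pos": [0, 0, 0], "yaw": 0, "gripper": 1}, {"delta_pos": [0, 0, 0], "yaw": 0, "gripper": 1}])

```text
time_s: 16.82
tcp_pos: [431.9, -211.9, 247.3]
ee_rot: [0.0, -0.001, 1.0, 0.0]
ft_force: [-0.2, -0.1, -0.3]
grip_width: 0.0
finger_force: 0.0
```

```bash
python3 - <<'E'
from h import *
s=readout.get_state();print(s['tcp_pos'].round(0),s['grip_width'],s['time_s'])
im,d=beam('x')
p=pts('top',d.astype(float)); X,Y,Z=np.moveaxis(p,-1,0); m=(np.hypot(X-570,Y+108)<30)&(Z>130)&(Z<170); print('rings',m.sum(),p[m].mean(0).round(1))
E
```

```text
[ 432. -212.  247.] 0.012563009248446017 16.825
x panR 108.1 panL 91.2 tilt -0.0649
fin 49 [473.   3. 101.] [495.  17. 121.] [483.7   9.  114.9]
rings 259 [ 570.5 -107.3  140. ]
```

>>> jog_arm(increments=[{"delta_pos": [-0.3, 0.9, 0], "yaw": 0, "gripper": 1}, {"delta_pos": [-0.3, 0.9, 0], "yaw": 0, "gripper": 1}, {"delta_pos": [-0.3, 0.9, 0], "yaw": 0, "gripper": 1}, {"delta_pos": [0, 0.9, 0], "yaw": 0, "gripper": 1}, {"delta_pos": [0, 0.85, 0], "yaw": 0, "gripper": 1}, {"delta_pos": [0, 0, 0.8], "yaw": 0, "gripper": 1}, {"delta_pos": [0, 0, 0.8], "yaw": 0, "gripper": 1}, {"delta_pos": [0, 0, 0], "yaw": 0, "gripper": 1}, {"delta_pos": [0, 0, 0], "yaw": 0, "gripper": 1}])

```text
time_s: 18.0
tcp_pos: [485.9, 54.5, 152.7]
ee_rot: [0.001, -0.0, 1.0, 0.0]
ft_force: [-0.6, 0.6, 0.8]
grip_width: -0.2
finger_force: 0.0
```

```bash
python3 - <<'E'
from h import *
s=readout.get_state();print(s['tcp_pos'].round(0))
im,d=grab('side'); np.savez('side2.npz',im=im,d=d); p=pts('side',d.astype(float)); X,Y,Z=np.moveaxis(p,-1,0)
r=np.hypot(X-570,Y+108); m=(r>32)&(r<50)&(Z>90)&(Z<128); print('panR(side)',np.median(Z[m]))
hsv=cv2.cvtColor(im,cv2.COLOR_RGB2HSV); m=(cv2.inRange(hsv,(10,130,80),(30,255,255))>0)&(abs(X-485)<40)&(Y>-150)&(Y<60)
q=p[m]; print('brass',len(q),q.min(0).round(0),q.max(0).round(0))
m=(abs(X-488)<20)&(Y>20)&(Y<110)&(Z>40)&(Z<120); print('rail?',[(int(y),Z[m&(abs(Y-y)<8)].max().round(0)) for y in (30,45,60,75,90) if (m&(abs(Y-y)<8)).any()])
cv2.imwrite('pics/f.png',cv2.resize(im[100:220,220:364,::-1],(720,600),interpolation=2))
E
```

```text
[486.  55. 153.]
panR(side) 110.85827705916061
brass 149 [470.  -6.  65.] [495.  14. 122.]
rail? [(75, np.float64(72.0)), (90, np.float64(77.0))]
```

View pics/f.png

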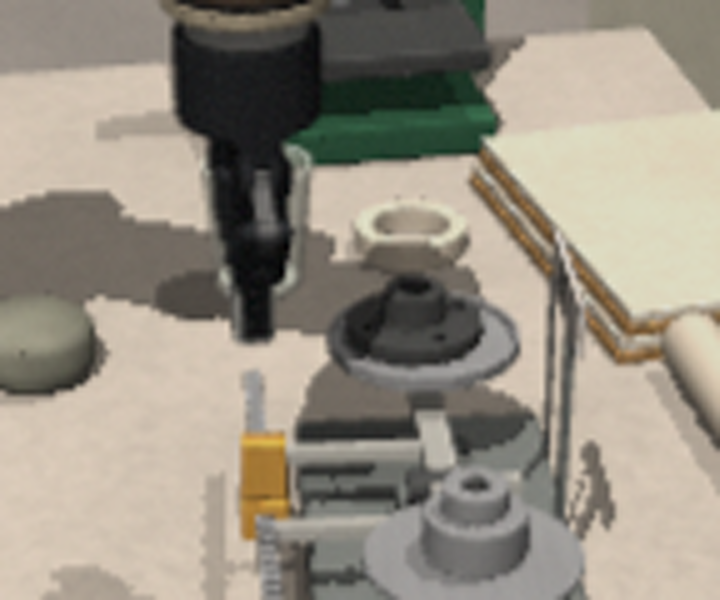

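Gripper (tip at (258,335)) stands left of and above the brass poise at (265,480); both rings sit on the post. Going down and starting the push.

>>> jog_arm(increments=[{"delta_pos": [0, 0, 0.45], "yaw": 0, "gripper": 1}, {"delta_pos": [0, 0, 0.42], "yaw": 0, "gripper": 1}, {"delta_pos": [0, -0.12, 0], "yaw": 0, "gripper": 1}, {"delta_pos": [0, -0.12, 0], "yaw": 0, "gripper": 1}, {"delta_pos": [0, -0.06, 0], "yaw": 0, "gripper": 1}, {"delta_pos": [0, 0, 0], "yaw": 0, "gripper": 1}])

```text
time_s: 18.8
tcp_pos: [485.5, 35.8, 100.1]
ee_rot: [0.001, 0.0, 1.0, 0.0]
ft_force: [0.2, 0.7, 0.1]
grip_width: -0.1
finger_force: 0.0
```

>>> jog_arm(increments=[{"delta_pos": [0, -0.05, 0], "yaw": 0, "gripper": 1}, {"delta_pos": [0, -0.05, 0], "yaw": 0, "gripper": 1}, {"delta_pos": [0, -0.05, 0], "yaw": 0, "gripper": 1}, {"delta_pos": [0, -0.05, 0], "yaw": 0, "gripper": 1}, {"delta_pos": [0, 0, 0], "yaw": 0, "gripper": 1}])

```text
time_s: 19.42
tcp_pos: [484.9, 23.8, 99.2]
ee_rot: [-0.0, 0.0, 1.0, -0.0]
ft_force: [0.7, 0.7, 0.1]
grip_width: 0.0
finger_force: 0.2
```

>>> jog_arm(increments=[{"delta_pos": [0.005, -0.05, 0], "yaw": 0, "gripper": 1}, {"delta_pos": [0.005, -0.05, 0], "yaw": 0, "gripper": 1}, {"delta_pos": [0.005, -0.05, 0], "yaw": 0, "gripper": 1}, {"delta_pos": [0.005, -0.05, 0], "yaw": 0, "gripper": 1}])

```text
time_s: 19.92
tcp_pos: [483.7, 12.0, 99.2]
ee_rot: [-0.0, -0.0, 1.0, 0.0]
ft_force: [-0.4, 3.2, -1.1]
grip_width: 0.3
finger_force: 1.0
```

```bash
cat >> h.py <<'E'
def sidechk():
    s=readout.get_state();im,d=grab('side'); p=pts('side',d.astype(float)); X,Y,Z=np.moveaxis(p,-1,0)
    r=np.hypot(X-570,Y+108); m=(r>32)&(r<50)&(Z>80)&(Z<128); z=np.median(Z[m])-2.6
    print('t',s['time_s'],s['tcp_pos'].round(1),s['ft_force'].round(1),'panR',z.round(1),'tilt~',((100-z)/130).round(4))
    hsv=cv2.cvtColor(im,cv2.COLOR_RGB2HSV); m=(cv2.inRange(hsv,(10,130,80),(30,255,255))>0)&(abs(X-475)<40)&(Y>-150)&(Y<60)
    q=p[m]; v,u=np.nonzero(m); print('brass y lo',np.percentile(q[:,1],[2,50,98]).round(1),'zmax',np.percentile(q[:,2],98).round(0))
    return im,d
E
python3 -c "
from h import *
sidechk()"
```

```text
t 19.925 [483.7  12.   99.2] [-0.4  3.2 -1.1] panR 98.7 tilt~ 0.0101
brass y lo [-23.2 -15.1  -3. ] zmax 118.0
```

>>> jog_arm(increments=[{"delta_pos": [0.007, -0.06, 0], "yaw": 0, "gripper": 1}, {"delta_pos": [0.007, -0.06, 0], "yaw": 0, "gripper": 1}, {"delta_pos": [0.007, -0.06, 0], "yaw": 0, "gripper": 1}, {"delta_pos": [0.007, -0.06, 0], "yaw": 0, "gripper": 1}, {"delta_pos": [0.007, -0.06, 0], "yaw": 0, "gripper": 1}, {"delta_pos": [0.007, -0.06, 0], "yaw": 0, "gripper": 1}, {"delta_pos": [0, 0.1, 0], "yaw": 0, "gripper": 1}, {"delta_pos": [0, 0.15, 0], "yaw": 0, "gripper": 1}, {"delta_pos": [0, 0, 0], "yaw": 0, "gripper": 1}, {"delta_pos": [0, 0, 0], "yaw": 0, "gripper": 1}, {"delta_pos": [0, 0, 0], "yaw": 0, "gripper": 1}, {"delta_pos": [0, 0, 0], "yaw": 0, "gripper": 1}])

```text
time_s: 21.48
tcp_pos: [481.3, 5.5, 99.3]
ee_rot: [0.0, 0.0, 1.0, -0.0]
ft_force: [-0.5, 0.6, -0.6]
grip_width: 0.3
finger_force: 0.0
```

>>> jog_arm(increments=[{"delta_pos": [0, 0, 0], "yaw": 0, "gripper": 1}, {"delta_pos": [0, 0, 0], "yaw": 0, "gripper": 1}, {"delta_pos": [0, 0, 0], "yaw": 0, "gripper": 1}, {"delta_pos": [0, 0, 0], "yaw": 0, "gripper": 1}, {"delta_pos": [0, 0, 0], "yaw": 0, "gripper": 1}, {"delta_pos": [0, 0, 0], "yaw": 0, "gripper": 1}, {"delta_pos": [0, 0, 0], "yaw": 0, "gripper": 1}])

```text
time_s: 22.35
tcp_pos: [481.3, 5.6, 99.2]
ee_rot: [-0.0, -0.0, 1.0, 0.0]
ft_force: [-1.1, -0.7, 0.3]
grip_width: 0.0
finger_force: 0.0
```

```bash
python3 -c "
from h import *
sidechk();beam('top')"
```

```text
t 22.35 [481.3   5.6  99.2] [-1.1 -0.7  0.3] panR 101.8 tilt~ -0.0138
brass y lo [-43.6 -36.9 -24.8] zmax 119.0
top panR 101.6 panL 97.9 tilt -0.0143Traceback (most recent call last):
  File "<string>", line 3, in <module>
    sidechk();beam('top')
              ~~~~^^^^^^^
  File "h.py", line 21, in beam
    q=p[m]; print('fin',m.sum(),q.min(0).round(0),q.max(0).round(0),np.median(q,0).round(1))
                                ~~~~~^^^
    return umr_minimum(a, axis, None, out, keepdims, initial, where)
ValueError: zero-size array to reduction operation minimum which has no identity
```

>>> jog_arm(increments=[{"delta_pos": [0.01, -0.15, 0], "yaw": 0, "gripper": 1}, {"delta_pos": [0.006, -0.05, 0], "yaw": 0, "gripper": 1}, {"delta_pos": [0.006, -0.05, 0], "yaw": 0, "gripper": 1}, {"delta_pos": [0.006, -0.05, 0], "yaw": 0, "gripper": 1}, {"delta_pos": [0.006, -0.05, 0], "yaw": 0, "gripper": 1}, {"delta_pos": [0.006, -0.05, 0], "yaw": 0, "gripper": 1}, {"delta_pos": [0, -0.02, 0], "yaw": 0, "gripper": 1}, {"delta_pos": [0, 0, 0], "yaw": 0, "gripper": 1}, {"delta_pos": [0, 0.1, 0], "yaw": 0, "gripper": 1}, {"delta_pos": [0, 0.2, 0], "yaw": 0, "gripper": 1}])

```text
time_s: 23.7
tcp_pos: [479.0, -1.4, 99.3]
ee_rot: [0.0, 0.0, 1.0, -0.0]
ft_force: [0.1, -0.4, -0.9]
grip_width: 0.1
finger_force: 0.0
```

>>> jog_arm(increments=[{"delta_pos": [0, 0, 0], "yaw": 0, "gripper": 1}, {"delta_pos": [0, 0, 0], "yaw": 0, "gripper": 1}, {"delta_pos": [0, 0, 0], "yaw": 0, "gripper": 1}, {"delta_pos": [0, 0, 0], "yaw": 0, "gripper": 1}, {"delta_pos": [0, 0, 0], "yaw": 0, "gripper": 1}, {"delta_pos": [0, 0, 0], "yaw": 0, "gripper": 1}, {"delta_pos": [0, 0, 0], "yaw": 0, "gripper": 1}, {"delta_pos": [0, 0, 0], "yaw": 0, "gripper": 1}, {"delta_pos": [0, 0, 0], "yaw": 0, "gripper": 1}, {"delta_pos": [0, 0, 0], "yaw": 0, "gripper": 1}, {"delta_pos": [0, 0, 0], "yaw": 0, "gripper": 1}, {"delta_pos": [0, 0, 0], "yaw": 0, "gripper": 1}])

```text
time_s: 25.2
tcp_pos: [478.9, -1.6, 99.2]
ee_rot: [-0.0, -0.0, 1.0, 0.0]
ft_force: [0.5, -0.4, 0.6]
grip_width: -0.1
finger_force: 0.0
```

```bash
sed -i "s/q=p\[m\]; print('fin'.*/pass/" h.py; python3 -c "
from h import *
sidechk();beam('top')"
```

```text
t 25.2 [478.9  -1.6  99.2] [ 0.5 -0.4  0.6] panR 100.0 tilt~ -0.0003
brass y lo [-53.7 -47.6 -39.2] zmax 119.0
top panR 100.0 panL 99.7 tilt -0.0013
```

Level. I'll lift clear, settle, verify and hand in.

>>> jog_arm(increments=[{"delta_pos": [0, 0, -0.5], "yaw": 0, "gripper": 1}, {"delta_pos": [0, 0, -0.9], "yaw": 0, "gripper": 1}, {"delta_pos": [0.5, 0, -0.9], "yaw": 0, "gripper": 1}, {"delta_pos": [0.5, 0, 0], "yaw": 0, "gripper": 1}, {"delta_pos": [0, 0, 0], "yaw": 0, "gripper": 1}, {"delta_pos": [0, 0, 0], "yaw": 0, "gripper": 1}, {"delta_pos": [0, 0, 0], "yaw": 0, "gripper": 1}, {"delta_pos": [0, 0, 0], "yaw": 0, "gripper": 1}])

```text
time_s: 26.3
tcp_pos: [419.2, -1.7, 236.8]
ee_rot: [-0.0, 0.0, 1.0, -0.0]
ft_force: [0.3, -0.1, 0.2]
grip_width: 0.2
finger_force: 0.0
```

```bash
python3 -c "
from h import *
sidechk();im,d=beam('top')
p=pts('top',d.astype(float)); X,Y,Z=np.moveaxis(p,-1,0)
for a,b in((110,130),(132,142)):
  m=(np.hypot(X-570,Y+108)<30)&(Z>a)&(Z<b); print('ring',m.sum(),p[m].mean(0).round(1))
print(ticket.finish_job())"
```

```text
t 26.3 [419.2  -1.7 236.8] [ 0.3 -0.1  0.2] panR 100.0 tilt~ -0.0003
brass y lo [-54.2 -47.1 -36.8] zmax 119.0
top panR 100.2 panL 99.7 tilt -0.0017
ring 169 [ 570.2 -106.5  124.3]
ring 91 [ 570.1 -107.8  139.2]
the job is handed in; nothing more can be done
None
```

The beam came to rest level (measured tilt about -0.002 rad) with the 400 g and 100 g rings on the post and the poise pushed out to about 80 mm, so the flange weighs roughly 580 g; I handed the job in at about 26 s, and it returned no verdict.

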